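Weigh the long connecting rod on the spring scale and set the marker to it

TASK

Take the long connecting rod out of the rack, hang it by its small end on the hook of the spring scale and ease the load on, so that the spring is never jerked to its stop. Once it hangs free and still, slide the marker on the column until its index is level with the scale's pointer, and leave the rod hanging there as the reference. Leave the two short rods in the rack and do not disturb the brass bush or the mug.

Things in the scene. Friction and masses are not known exactly. Their poses are not given: they have to be found in the camera images.
- long_rod_mid (a point): Long steel connecting rod, 0.33 to 0.55 kg, 181 mm tall (the short ones 156), standing on its big end in a bay of the rack. Point: half-way up, 90.5 mm above its foot; z up the rod, x along its bores, y across. Shank 20 mm across (y), 12 mm thick (x), bare from 30 mm below to 47 mm above this point: grip it across y. Big end: 62 mm across, 16 mm thick, its centre 30 mm above the foot.
- long_rod_eye (a point): Centre of the long rod's small-end bore, 69.5 mm above long_rod_mid, 160 mm above its foot; the bore runs along x, 28 mm clear diameter; the small end is a ring 42 mm over the outside (wall 7 mm), 14 mm thick along x. Same axes as long_rod_mid.
- short_rod_a_mid (a point): One of two short steel connecting rods, 156 mm tall, ends as on the long rod, small-end bore centre 135 mm above the foot. Stands in the rack: leave it alone. Point: half-way up, 78 mm above its foot; z up the rod, x along its bores, y across.
- short_rod_b_mid (a point): One of two short steel connecting rods, 156 mm tall, ends as on the long rod, small-end bore centre 135 mm above the foot. Stands in the rack: leave it alone. Point: half-way up, 78 mm above its foot; z up the rod, x along its bores, y across.
- rack: Wooden rod rack, 80 mm (feet 110 mm) deep (x), 290 mm long (y), fixed. Origin: centre of its underside; x crosses the groove, y runs along it. Its floor is 70 mm up, on two feet; three bays at y = -85, 0 and +85 mm, each a slot 20 mm (x) by 66 mm (y) with walls up to 100 mm height. The rods stand in the bays in any order, bores along the rack's x.
- stand: Gallows stand, fixed: base plate 130 (x) by 280 (y) by 12 mm; 24 mm square column at y +75, 552 mm high, with a rule in 10 mm divisions; top arm along y at 545 mm; from it the scale's tube, 39 mm across, hangs at y -75, from 365 to 519 mm height, straight above the hook. Origin: centre of the base's underside. The hook's open side and the marker's tab face -x; x points away from them.
- scale (a joint): How far the spring scale is drawn out (m): 0 with the hook empty, grows downward, stop at 0.090. The spring gives 85 N per m (1.15 mm for every 10 g of load) and bobs for a second or two when let go. Hook, shaft and pointer move with it.
- hook_seat (a point): Top of the hook's 6 mm wire at the lowest point of its bend, on the scale's axis, 275 mm above the bench when empty. Axes as the stand's. Bent in the xz plane: upturned tip at x -16.5 mm, its top 12 mm above the seat; back at x +16.5 mm; throat between them 27 mm wide, closing over at 39 mm above the seat; underside 6 mm below. A hung eye rests with its bore centre 12 to 14 mm below the seat.
- pointer_tip (a point): End of the scale's pointer, a flat aluminium bar 4 mm thick, 10 mm wide, that runs from the hook's shaft 84 mm towards the column, 56 mm above the hook seat; it moves with the hook. Axes as the stand's.
- marker (a joint): Height of the marker sleeve on the column (m): 0 at its lower stop (index 175 mm above the bench), grows upward to 0.165. It stays where it is left; about 4 N move it.
- index_tip (a point): End of the marker's index, a flat aluminium bar 4 mm thick, 10 mm wide, that sticks out 40 mm from the sleeve towards the hook and ends 6 mm short of the pointer's end. It is level with the pointer when both tips have the same height. Axes as the stand's.
- marker_tab (a point): Point in the marker's thumb tab, as high as the index: a ribbed aluminium block 14 mm wide (y), 22 mm high (z), sticking out to the stand's -x from the sleeve on the column; it ends 14 mm to -x of this point, and the sleeve (40 mm wide, 32 mm high) begins 22 mm to +x. The column's axis lies 42 mm to +x. Axes as the stand's.
- bush_mid (a point): Flanged brass bush, 58 mm across, 75 mm high, 0.45 kg, standing on the bench between rack and stand: leave it alone. Point: half-way up.
- mug_mid (a point): Stainless travel mug with black lid and handle, 82 mm across, 170 mm high, standing behind rack and stand: leave it alone. Point: half-way up.
There are look-alikes about, which are no part of the job. What is shaped like the part that bears long_rod_mid but orange is not meant.

How it is judged:
On the way, in this order (a step that is already met when the one before it is completed fails the run):
1. the long rod hangs by its small end from the scale hook, upright, untouched and still (distance between long_rod_eye and hook_seat below 0.022 m and angle between long_rod_mid's own z axis and vertical below 0.12 rad and value of joint scale above 0.025 m and linear speed of long_rod below 0.015 m/s and angular speed of long_rod below 0.15 rad/s and contact force between each of the arm, the fingers and long_rod below 0.1 N), for 0.4 s.
2. with the rod still hanging there, the marker's index is level with the pointer (within 4 mm) (distance between long_rod_eye and hook_seat below 0.022 m and angle between long_rod_mid's own z axis and vertical below 0.12 rad and value of joint scale above 0.025 m and z of index_tip in the frame of pointer_tip between -0.004 and 0.004 m), for 0.2 s.
At the end, for the whole second after the job is handed in: The long rod hangs by its small-end bore from the scale hook (bore centre within 22 mm of the hook seat, upright, scale drawn out over 25 mm), still and untouched; the marker's index is within 4 mm of the pointer's height; short rods, bush and mug within 20 mm of where they stood (all of step 2 and linear speed of long_rod below 0.015 m/s and angular speed of long_rod below 0.15 rad/s and contact force between each of the arm, the fingers and long_rod below 0.1 N and distance of each of short_rod_a_mid, short_rod_b_mid, bush_mid, mug_mid from where it was at the start of the episode below 0.02 m).
It fails at once if the scale is jerked or pulled to its stop (drawn out over 85 mm) (value of joint scale above 0.085 m).
It fails at once if a short rod, the brass bush or the mug is moved by over 20 mm (distance of any of short_rod_a_mid, short_rod_b_mid, bush_mid, mug_mid from where it was at the start of the episode above 0.02 m).
It also fails if it takes over 67 s, if anything falls off the work surface, if the arm or the gripper's body presses on something with over 40 N, if the wrist force passes 120 N, or if a joint passes its speed limit or range.

ROBOT

A 7-joint arm with a two-finger parallel gripper is mounted at the origin on the work surface. World frame = base frame: x ahead of the robot, y to its left, z up, the work surface at z = 0. Lengths are in m, angles in rad, forces in N, time in s.
With the tool pointing down it reaches from about 0.4 to 0.875 m from the base axis. Payload 6.5 kg.
Tool frame: the origin (TCP) lies on the front face of the gripper's body, between the roots of the fingers; the fingertips stand r.nose_length ahead of it and the grasp point (between the pads) lies 45 mm ahead of it (r.nose_length is the distance from the TCP to the fingertips, in m); z points along the fingers, y is the direction in which the jaws open and shut (so a half turn about z gives the same grasp; the last joint's range is limited). The gripper opens to 88 mm and grips with 3 to 60 N. Pads are 18 mm wide; open, the fingers measure 123 mm over their backs; the gripper's body (75 mm by 187 mm) begins 45 mm behind the grasp point.
Start: joints at [-1.313, 0.536, -0.004, 1.538, 0.003, 1.067, -0.071], TCP at [0.207, 0.616, 0.303] pointing down, gripper open.
Joint ranges: [-2.7, 2.7], [-0.37, 2.16], [-1.27, 1.26], [0.24, 2.4], [-1.31, 4.45], [0.19, 1.91], [-2.76, 2.76]. Speed limits (rad/s): [2.39, 2.39, 3.14, 3.14, 3.14, 3.14, 3.14].

INTERFACE

Orientations are given as a unit quaternion [w, x, y, z].
In Python, from rig import r gives the robot as it stands.
- The arm moves only by the tool step_arm, never from a script. Its argument "commands" is a list of rows, each a list of 7 numbers: the shift along the tool's x, y, z in mm, then the turn, a rotation vector about the tool's x, y, z in rad, then the opening, from 0 (shut) to 1 (fully open). In form: [[dx, dy, dz, ax, ay, az, gripper], ...]. A call has 1 to 20 rows; each row is the pose to reach, as a shift and turn from the pose commanded when the call began, along the tool's axes at that moment; what a row does not reach only later rows make up. A row lasts 1/12 s, in which the tool goes at most 41.7 mm and 7.16 degrees, less where a joint would pass 70% of its speed; a pose out of reach is approached as far as the arm can. A call with a gripper value outside its range is refused whole. The fingers move at their own pace and stop on an object; the grip force is fixed at half the most. Time passes only in rows, so rows that repeat a pose let the fingers close. It gives the time, the measured TCP pose, the force and the opening at its end, in the units of the state.
- r.state(): the state, without advancing time (a new reading comes with each control period).
- r.capture(name): name is "scene" or "top"; returns the picture (400x640x3 uint8, red, green, blue); there is no depth.
- r.camera_model(name): a dict with "fx", "fy", "cx", "cy" (pixels), "k1" (the pictures are not rectified: a ray, as slopes to the right and down, at radius r is drawn at 1 + k1 r^2 times it, then the intrinsics apply), "R" (3x3) and "t" (3): a world point X has camera coordinates R X + t. Camera axes: x right, y down, z forward; pixel columns grow to the right and rows downward; lengths in m; the calibration is good to about 2 mm. A picture is of the moment at which its call begins. camera_model takes no time and is no camera call.
- r.sign_off(): hands the job in, once; it reports no verdict.
Trained networks look in the newest picture that a camera, given by its name, has taken for a name from the list of things; names that differ only in an ending like _2 or _b are one class to them, and where a whole thing is asked for, a point or a joint stands for the part that bears it (a point fixed in the world has none). Each returns a list of dicts, best first, with "conf" (0 to 1); they miss things now and then, are a little off and sometimes report something else, mostly with a low value. They report only what shows in the picture. A call takes as long as a camera call. They do not tell look-alikes from the thing itself.
- r.trace(query, camera): "mask" (400x640 bool, what is visible of it) and "xy" ([column, row] in pixels, amid what is visible of it).
The state is a dict: "clock": time; "joints": joint angles; "qd": joint speeds; "effort": joint torques, N m; "eef_pos": TCP position; "tool_rot": TCP orientation; "contact_force": force on the tool from outside, world axes, zero at the start; "torque": the same for the moment, N m; "finger_gap": finger opening in m.
Only numpy, scipy, OpenCV 4.12 (cv2) and the standard library are available. Lean on these libraries where they do the work, as an engineer would, in place of code of your own. Each camera call takes 0.05 s, during which the arm holds its last target. There are 200 camera calls.

## Working session

There is one attempt and no reset: what is moved stays moved. The work goes in short steps, Python scripts to look and compute and a tool call to move; the robot and the scene stay as the last step left them, time stands still between calls to the robot, and variables do not carry over. Pictures are saved under pics/ and viewed, about 8 in all and at most 12, crops included, and the job is handed in when it is done.

Besides the shell and the picture viewer there is one more tool, called after ">>>" by a JSON object that holds its "method" and its "body", one argument or row to a line. step_arm: Moves the arm, as the interface text tells. Its arguments: {"type":"object","properties":{"commands":{"type":"array","items":{"type":"array","items":{"type":"number"}}}},"required":["commands"]}

```bash
mkdir -p pics; ls; cat > h.py <<'E'
import numpy as np, cv2
from rig import r
from scipy.spatial.transform import Rotation as Ro
def save(n,f,crop=None,s=1):
    im=r.capture(n)
    if crop: a,b,c,d=crop; im=im[b:d,a:c]
    im=cv2.resize(im,None,fx=s,fy=s,interpolation=cv2.INTER_CUBIC)
    cv2.imwrite('pics/'+f,im[...,::-1])
def proj(n,X):
    m=r.camera_model(n);X=np.atleast_2d(X);c=X@np.array(m['R']).T+np.array(m['t'])
    s=c[:,:2]/c[:,2:];k=1+m['k1']*(s**2).sum(1,keepdims=True);s=s*k
    return s*[m['fx'],m['fy']]+[m['cx'],m['cy']]
def ray(n,uv):
    m=r.camera_model(n);d=(np.array(uv,float)-[m['cx'],m['cy']])/[m['fx'],m['fy']];s=d.copy()
    for _ in range(20): s=d/(1+m['k1']*(s@s))
    R=np.array(m['R']);o=-R.T@np.array(m['t']);v=R.T@np.array([s[0],s[1],1]);return o,v/np.linalg.norm(v)
def atz(n,uv,z):
    o,v=ray(n,uv);return o+v*(z-o[2])/v[2]
def tri(uvs):
    A=np.zeros((3,3));b=np.zeros(3)
    for n,uv in uvs:
        o,v=ray(n,uv);P=np.eye(3)-np.outer(v,v);A+=P;b+=P@o
    return np.linalg.solve(A,b)
E
python3 - <<'E'
from h import *
save('scene','s1.png');save('top','t1.png')
for n in('scene','top'):
    m=r.camera_model(n);print(n,m['fx'],m['cx'],m['cy'],m['k1'],(-np.array(m['R']).T@np.array(m['t'])).round(3),np.array(m['R']).round(2).tolist())
    for q in['long_rod_mid','long_rod_eye','short_rod_a_mid','rack','stand','hook_seat','pointer_tip','index_tip','marker_tab','bush_mid','mug_mid']:
        print(q,[(round(d['conf'],2),np.round(d['xy'],1).tolist(),int(d['mask'].sum())) for d in r.trace(q,n)[:4]])
print(r.state(),r.nose_length)
E
```

```text
pics
scene 434.8557923863678 315.4748555579146 195.5705336699471 -0.09881047044774553 [1.089 0.364 0.885] [[-0.63, 0.78, 0.0], [0.59, 0.48, -0.65], [-0.51, -0.4, -0.76]]
long_rod_mid [(0.93, [338.3, 333.2], 643), (0.87, [423.6, 216.9], 450), (0.77, [374.2, 241.8], 843), (0.54, [231.2, 80.7], 246)]
long_rod_eye [(0.86, [337.2, 335.4], 659), (0.74, [373.6, 238.1], 920), (0.69, [423.3, 215.2], 431)]
short_rod_a_mid [(0.59, [410.5, 260.4], 911), (0.18, [297.1, 282.5], 2455)]
rack [(0.57, [407.8, 287.5], 4256)]
stand [(0.62, [267.3, 143.4], 9095), (0.25, [282.0, 142.5], 485)]
hook_seat [(0.63, [235.3, 80.9], 224)]
pointer_tip [(0.35, [376.3, 238.0], 936)]
index_tip [(0.58, [281.4, 141.4], 490), (0.43, [298.3, 284.0], 2405)]
marker_tab [(0.74, [284.3, 142.4], 489)]
bush_mid [(0.95, [327.8, 227.9], 695)]
mug_mid [(0.97, [299.6, 285.5], 2472)]
top 417.00741801808994 321.3170298072307 200.02394839488437 -0.0967675142576143 [ 0.478 -0.017  1.238] [[0.02, -1.0, -0.0], [-0.99, -0.01, -0.15], [0.15, 0.01, -0.99]]
long_rod_mid [(0.8, [251.0, 152.1], 254), (0.67, [261.9, 207.3], 255), (0.65, [253.8
[... 560 characters left out ...]
]
{'clock': 1.2, 'joints': array([-1.31319495,  0.53639995, -0.00442094,  1.53792473,  0.00261408,
        1.0672806 , -0.07117938]), 'qd': array([ 0.00072653, -0.00179422,  0.00011137, -0.0005033 , -0.00057583,
        0.00119294,  0.00101944]), 'effort': array([-4.90736829e-05, -5.70895386e+01,  9.90217589e-01, -2.51916718e+01,
       -5.61964628e-02,  1.09287541e-02,  1.07380626e-05]), 'eef_pos': array([0.20679741, 0.61621093, 0.30270607]), 'tool_rot': array([ 1.47991567e-05,  1.61153865e-01,  9.86929294e-01, -4.82331459e-06]), 'contact_force': array([-0.25115823, -0.54016568,  0.18167081]), 'torque': array([ 0.03425234, -0.05092415, -0.00627723]), 'finger_gap': 0.08761103688448424} 0.064
```

View pics/s1.png

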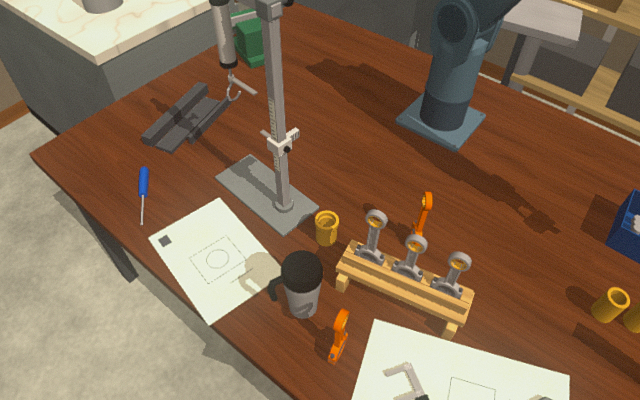

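View pics/t1.png

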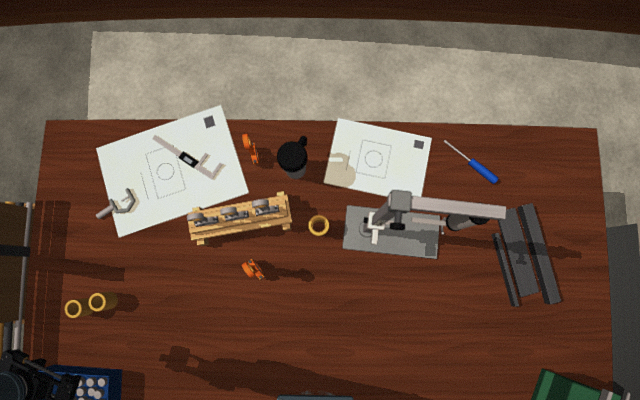

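The scene picture shows the rack with three steel rods at about (374,240), (413,260) and (455,278). The orange look-alikes are at (425,215) and (338,335). The bush is at (327,228), the mug at (300,285), the hook at (234,95) and the marker at (282,143). Candidates for the long rod are the three steel ones in the rack; next is a close crop of them.

```bash
python3 - <<'E'
from h import *
a=r.capture('scene');b=r.capture('top')
A=cv2.resize(a[195:345,325:485],None,fx=3.6,fy=3.6,interpolation=3)[:540,:400*2]
B=cv2.resize(b[185:250,180:300],None,fx=4.8,fy=4.8,interpolation=3)
cv2.imwrite('pics/c1.png',A[...,::-1]);
C=cv2.resize(a[60:170,200:320],None,fx=3.5,fy=3.5,interpolation=3);D=cv2.resize(b[180:270,335:515],None,fx=2.2,fy=2.2,interpolation=3)
W=np.zeros((600,800,3),np.uint8);W[:B.shape[0]//1,:B.shape[1]]=B[:600]
h=min(290,D.shape[0]);W[320:320+h-20,:396]=D[:h-20];E=cv2.resize(a[70:165,205:305],(300,285),interpolation=3);W[315:600,420:720]=E
cv2.imwrite('pics/c2.png',W[...,::-1])
E
```

```text
(no output)
```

View pics/c1.png

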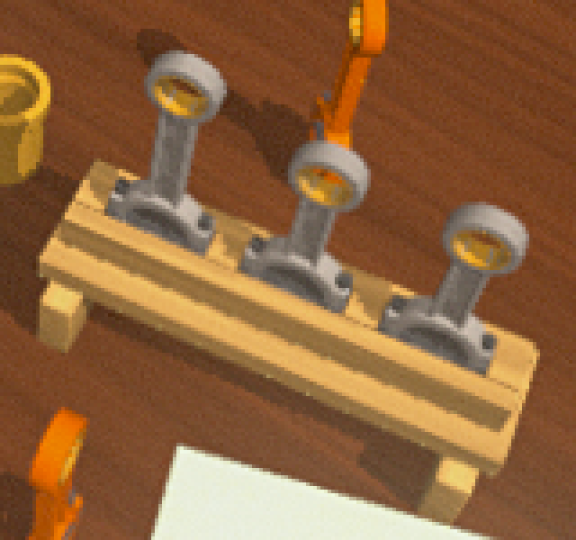

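View pics/c2.png

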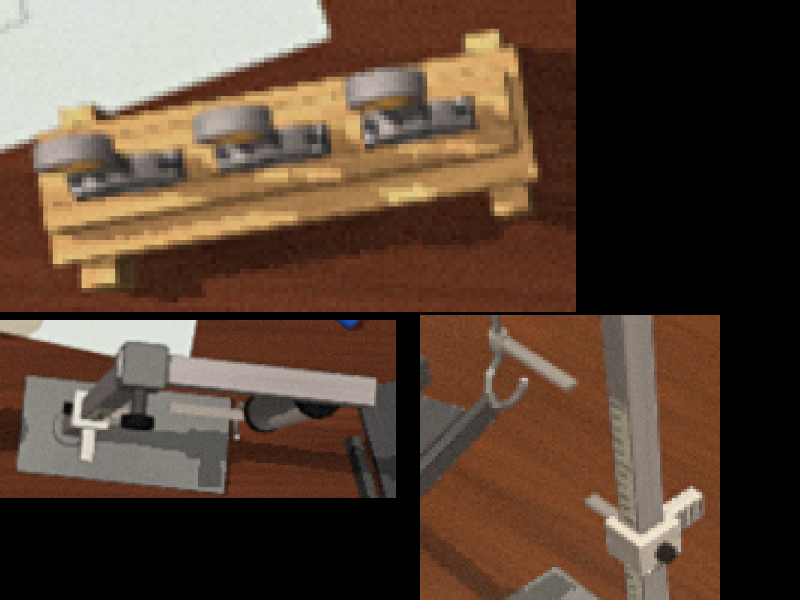

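In the crops, the leftmost rod (ring at scene (376.7,219.4), nearest the bush) is clearly longer than the other two, with ring to big end about 132 against 110 crop pixels. It is steel, so this is the long rod. The stand's tab faces the robot, and the column stands on the rack side. Next I fit the poses.

```bash
cat > fit.py <<'E'
from h import *
from scipy.optimize import least_squares
def tf(p,P): 
    c,s=np.cos(p[2]),np.sin(p[2]);P=np.array(P,float);return np.c_[p[0]+c*P[:,0]-s*P[:,1],p[1]+s*P[:,0]+c*P[:,1],P[:,2]]
E
python3 - <<'E'
from fit import *
t=lambda x,y:('top',(180+x/4.8,185+y/4.8)); s=lambda x,y:('scene',(325+x/3.6,195+y/3.6))
for S,T in[((186,88),(386,92)),((328,175),(233,126)),((484,240),(75,153))]:
    print('ring',tri([s(*S),t(*T)]).round(4))
# stand: corners in z=0.012
loc=[(.065,.14,.012),(-.065,.14,.012),(-.065,-.14,.012)]
st=[('top',(347.7,205.5)),('top',(343.2,249.1)),('top',(436.8,258.6))]
loc2=[(.065,.14,.012),(.065,-.14,.012),(-.065,-.14,.012),(-.065,.14,.012)]
print('base top',[atz(n,u,.012).round(3) for n,u in st])
sc=[(284,232),(216,178),(251,155),(318,206)]
print('base scene',[atz('scene',u,.012).round(3) for u in sc])
def f(p): return np.r_[(proj('top',tf(p,loc))-[u for _,u in st]).ravel(),(proj('scene',tf(p,loc2))-sc).ravel()]
o=least_squares(f,[.4,-.2,0]);print('stand',o.x.round(4),o.fun.round(1))
p=o.x
for n,P in dict(hook=(0,-.075,.275),ptr=(0,.009,.331),tube0=(0,-.075,.365),tab=(-.042,.075,.2)).items():
    X=tf(p,[P]);print(n,X.round(3),proj('scene',X).round(1),proj('top',X).round(1))
# observed hook bend / pointer / index / tab in scene crop: full=(205+(x-420)/3,70+(y-315)/3)
g=lambda x,y:(205+(x-420)/3,70+(y-315)/3)
for n,q in dict(hookbottom=(504,404),ptrtip=(574,384),indextip=(588,499),tabc=(693,502)).items(): print(n,np.round(g(*q),1))
for n in('scene','top'):print('bush',n,[(d['conf'],d['xy']) for d in r.trace('bush_mid',n)[:2]],'mug',r.trace('mug_mid',n)[0]['xy'])
print(tri([('scene',(327.8,227.9)),('top',(317.5,225))]),tri([('scene',(299.6,285.5)),('top',(295.8,155.7))]))
E
```

```text
ring [0.6231 0.1401 0.2244]
ring [0.6074 0.2235 0.2014]
ring [0.5916 0.3075 0.2012]
base top [array([ 0.654, -0.089,  0.012]), array([ 0.525, -0.076,  0.012]), array([ 0.501, -0.352,  0.012])]
base scene [array([ 0.649, -0.086,  0.012]), array([ 0.631, -0.351,  0.012]), array([ 0.506, -0.34 ,  0.012]), array([ 0.532, -0.073,  0.012])]
stand [ 0.5775 -0.217  -0.0898] [-1.7 -0.2 -1.5 -0.1 -0.4  0.1 -0.8  2.  -2.3 -2.2 -1.3 -2.8  1.8 -1.3]
hook [[ 0.571 -0.292  0.275]] [[234.2  97.4]] [[441.1 226.3]]
ptr [[ 0.578 -0.208  0.331]] [[255.6  92.7]] [[410.5 220. ]]
tube0 [[ 0.571 -0.292  0.365]] [[228.8  63.6]] [[452.9 222.3]]
tab [[ 0.542 -0.139  0.2  ]] [[293.5 143.4]] [[372.  239.6]]
hookbottom [233.   99.7]
ptrtip [256.3  93. ]
indextip [261.  131.3]
tabc [296.  132.3]
bush scene [] mug [299.7, 284.2]
bush top [(0.76, [317.5, 223.1]), (0.5, [229.9, 211.6])] mug [293.3, 155.5]
[0.5906619  0.00163205 0.04337371] [0.77698235 0.06803411 0.1023853 ]
```

```bash
cat >> h.py <<'E'
def pose():
    s=r.state();q=s['tool_rot'];return s,np.array(s['eef_pos']),Ro.from_quat([q[1],q[2],q[3],q[0]])
def tgt(G,yaw,th):
    "TCP pose for grasp point G, approach yaw, th below horizontal"
    z=np.array([np.cos(th)*np.cos(yaw),np.cos(th)*np.sin(yaw),-np.sin(th)]);y=np.array([-np.sin(yaw),np.cos(yaw),0])
    return np.array(G)-.045*z, Ro.from_matrix(np.c_[np.cross(y,z),y,z])
def row(P,Q,p0,R0):
    return np.r_[R0.inv().apply(P-p0)*1000,(R0.inv()*Q).as_rotvec()].round(4).tolist()
E
python3 - <<'E'
from h import *
print('orange base',atz('top',(255,272),.0),'top ring',tri([('scene',(427,201)),('top',(249,262))]))
s,p,R=pose();print(s['clock'])
for G,th in [((.47,.20,.36),90),((.47,.12,.31),30)]:
    print(row(*tgt(G,.187,np.radians(th)),p,R))
E
```

```text
orange base [0.4541649  0.18200247 0.        ] top ring [0.47973905 0.17585838 0.1732874 ]
1.5
[-381.9393, -310.8302, -102.2582, -0.0001, 0.0, -0.5108]
[-373.3924, -405.7199, -29.7521, -0.2673, -1.0235, -0.4628]
```

>>> {"method": "step_arm", "body": {
  "commands": [
    [-382,-311,-102,0,0,-0.51,0.6],
    [-382,-311,-102,0,0,-0.51,0.6],
    [-382,-311,-102,0,0,-0.51,0.6],
    [-382,-311,-102,0,0,-0.51,0.6],
    [-382,-311,-102,0,0,-0.51,0.6],
    [-382,-311,-102,0,0,-0.51,0.6],
    [-382,-311,-102,0,0,-0.51,0.6],
    [-382,-311,-102,0,0,-0.51,0.6],
    [-382,-311,-102,0,0,-0.51,0.6],
    [-382,-311,-102,0,0,-0.51,0.6],
    [-382,-311,-102,0,0,-0.51,0.6],
    [-382,-311,-102,0,0,-0.51,0.6],
    [-382,-311,-102,0,0,-0.51,0.6],
    [-382,-311,-102,0,0,-0.51,0.6],
    [-382,-311,-102,0,0,-0.51,0.6],
    [-382,-311,-102,0,0,-0.51,0.6]
  ]
}}

```text
clock: 2.83
eef_pos: [0.469, 0.2015, 0.4043]
tool_rot: [-0.0, -0.094, 0.996, 0.0]
contact_force: [0.0, -0.5, -0.1]
finger_gap: 0.0527
```

```bash
python3 - <<'E'
from h import *
s,p,R=pose();print(s['clock'],p.round(3),s['joints'].round(3))
for G,th in [((.45,.107,.36),35),((.49,.115,.30),35)]:
    print(row(*tgt(G,.187,np.radians(th)),p,R))
E
```

```text
2.8333 [0.469 0.201 0.404] [-0.577  0.194  0.098  1.782 -0.021  1.167  1.287]
[73.2706, -89.1733, 18.5496, 0.0014, -0.9608, 0.0015]
[32.4292, -88.86, 78.5153, 0.0014, -0.9608, 0.0015]
```

>>> {"method": "step_arm", "body": {
  "commands": [
    [73,-89,18,0,-0.96,0,0.6],
    [73,-89,18,0,-0.96,0,0.6],
    [73,-89,18,0,-0.96,0,0.6],
    [73,-89,18,0,-0.96,0,0.6],
    [73,-89,18,0,-0.96,0,0.6],
    [73,-89,18,0,-0.96,0,0.6],
    [73,-89,18,0,-0.96,0,0.6],
    [73,-89,18,0,-0.96,0,0.6],
    [73,-89,18,0,-0.96,0,0.6],
    [73,-89,18,0,-0.96,0,0.6]
  ]
}}

```text
clock: 3.67
eef_pos: [0.4264, 0.1037, 0.4045]
tool_rot: [0.385, -0.082, 0.919, 0.031]
contact_force: [0.1, -0.6, 1.1]
finger_gap: 0.0532
```

```bash
python3 - <<'E'
from h import *
s,p,R=pose();print(s['clock'],p.round(3),s['joints'].round(3),R.as_matrix().round(2).tolist())
print(tgt((.45,.107,.36),.187,np.radians(35))[0])
E
```

```text
3.6667 [0.426 0.104 0.404] [-0.056 -0.233 -0.342  2.391  0.484  0.22   0.894] [[-0.69, -0.17, 0.7], [-0.13, 0.98, 0.12], [-0.71, -0.01, -0.7]]
[0.41378079 0.10014694 0.38581094]
```

```bash
python3 - <<'E'
from h import *
s,p,R=pose()
th=np.radians(35);y=.187
z=np.array([np.cos(th)*np.cos(y),np.cos(th)*np.sin(y),-np.sin(th)])
for d in(.14,.09): 
    P,Q=tgt(np.array([.623,.14,.1555])-d*z,y,th);print(P,row(P,Q,p,R))
E
```

```text
[0.47409882 0.11182631 0.26161164] [67.9786, 0.5187, 134.6048, -0.0131, -0.166, -0.0036]
[0.51434238 0.11944082 0.23293282] [59.7196, 1.1835, 183.9135, -0.0131, -0.166, -0.0036]
```

>>> {"method": "step_arm", "body": {
  "commands": [
    [60,1,184,-0.013,-0.166,-0.004,0.6],
    [60,1,184,-0.013,-0.166,-0.004,0.6],
    [60,1,184,-0.013,-0.166,-0.004,0.6],
    [60,1,184,-0.013,-0.166,-0.004,0.6],
    [60,1,184,-0.013,-0.166,-0.004,0.6],
    [60,1,184,-0.013,-0.166,-0.004,0.6],
    [60,1,184,-0.013,-0.166,-0.004,0.6],
    [60,1,184,-0.013,-0.166,-0.004,0.6],
    [60,1,184,-0.013,-0.166,-0.004,0.6],
    [60,1,184,-0.013,-0.166,-0.004,0.6],
    [60,1,184,-0.013,-0.166,-0.004,0.6],
    [60,1,184,-0.013,-0.166,-0.004,0.6]
  ]
}}

```text
clock: 4.67
eef_pos: [0.5272, 0.1173, 0.2474]
tool_rot: [0.449, -0.088, 0.889, 0.035]
contact_force: [1.2, -0.7, -0.1]
finger_gap: 0.0525
```

```bash
python3 - <<'E'
from h import *
s,p,R=pose();print(s['clock'],p.round(3),s['joints'].round(3),R.as_matrix().round(2).tolist())
a=r.capture('scene');b=r.capture('top')
W=np.zeros((600,800,3),np.uint8)
A=cv2.resize(a[180:340,310:480],None,fx=3.5,fy=3.5,interpolation=3);B=cv2.resize(b[180:300,180:300],(205,205))
W[:560,:595]=A;W[:205,595:800]=B
cv2.imwrite('pics/c3.png',W[...,::-1])
G=p+R.apply([0,0,.045]);print(G,proj('scene',G),proj('top',G))
E
```

```text
4.6667 [0.527 0.117 0.247] [ 0.662  0.74  -1.262  2.394  2.326  0.916 -0.503] [[-0.58, -0.19, 0.79], [-0.13, 0.98, 0.14], [-0.8, -0.02, -0.59]]
[0.56277331 0.12372896 0.22069007] [[385.60507468 197.78220053]] [[265.82891492 229.16416244]]
```

View pics/c3.png

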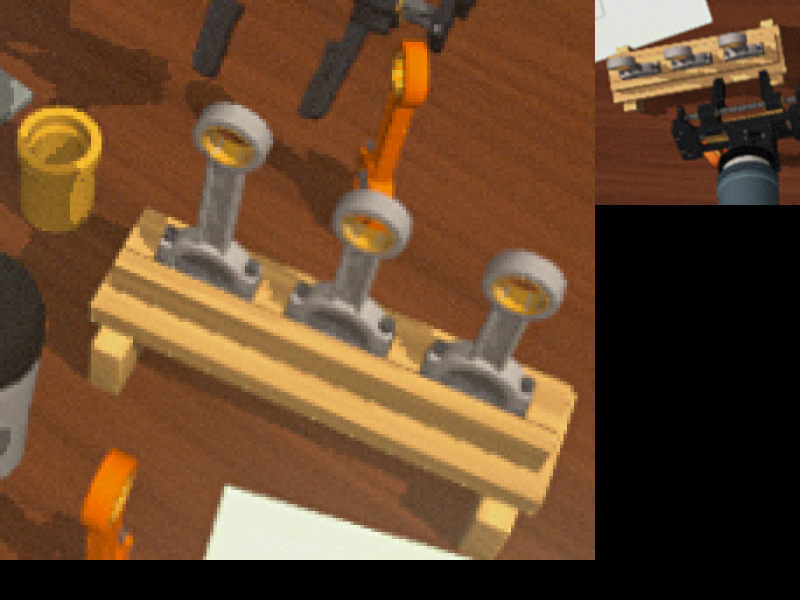

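The gripper now points at the long rod from the robot's side, with its fingertips at about scene (369,200) and (400,211) and the orange rod clear below it. I move closer.

```bash
python3 - <<'E'
from h import *
s,p,R=pose()
th=np.radians(35);y=.187
z=np.array([np.cos(th)*np.cos(y),np.cos(th)*np.sin(y),-np.sin(th)])
for d in(.05,): 
    P,Q=tgt(np.array([.623,.14,.1555])-d*z,y,th);print(P,row(P,Q,p,R))
E
```

```text
[0.54653723 0.12553243 0.20998976] [8.6399, 2.3797, 36.5948, 0.0025, -0.0453, 0.0056]
```

>>> {"method": "step_arm", "body": {
  "commands": [
    [9,2,37,0.002,-0.045,0.006,0.6],
    [9,2,37,0.002,-0.045,0.006,0.6],
    [9,2,37,0.002,-0.045,0.006,0.6],
    [9,2,37,0.002,-0.045,0.006,0.6],
    [9,2,37,0.002,-0.045,0.006,0.6],
    [9,2,37,0.002,-0.045,0.006,0.6],
    [9,2,37,0.002,-0.045,0.006,0.6],
    [9,2,37,0.002,-0.045,0.006,0.6]
  ]
}}

```text
clock: 5.43
eef_pos: [0.5502, 0.1216, 0.2199]
tool_rot: [0.469, -0.086, 0.879, 0.035]
contact_force: [0.3, 0.0, -0.4]
finger_gap: 0.0528
```

```bash
python3 - <<'E'
from h import *
s,p,R=pose();print(s['clock'],p.round(4),s['joints'].round(3),R.as_matrix().round(2).tolist())
th=np.radians(35);y=.187
z=np.array([np.cos(th)*np.cos(y),np.cos(th)*np.sin(y),-np.sin(th)])
for d in(.0,): 
    P,Q=tgt(np.array([.623,.14,.1555])-d*z,y,th);print(P,row(P,Q,p,R))
# finger tip check against the scene image: expected tips
for sgn in(1,-1):
    X=p+R.apply([0,sgn*.0265,.064]);print(proj('scene',X).round(1),proj('top',X).round(1))
a=r.capture('scene');cv2.imwrite('pics/c4.png',cv2.resize(a[180:300,340:450],None,fx=4.5,fy=4.5,interpolation=3)[...,::-1])
E
```

```text
5.4333 [0.5502 0.1216 0.2199] [ 0.595  0.855 -1.183  2.367  2.46   1.015 -0.537] [[-0.55, -0.18, 0.82], [-0.12, 0.98, 0.14], [-0.83, -0.02, -0.56]]
[0.58678079 0.13314694 0.18131094] [10.6703, 5.3749, 53.105, -0.0127, 0.0182, 0.0143]
[[387.6 228. ]] [[255.4 216.5]]
[[363.5 217.7]] [[275.8 213. ]]
```

View pics/c4.png

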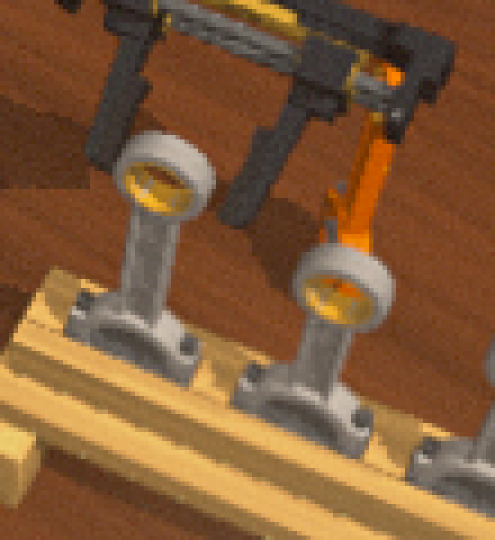

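>>> {"method": "step_arm", "body": {
  "commands": [
    [5,5,20,-0.01,0.01,0.01,0.6],
    [8,5,35,-0.012,0.018,0.014,0.6],
    [10,5,45,-0.012,0.018,0.014,0.6],
    [11,5,53,-0.012,0.018,0.014,0.6],
    [11,5,53,-0.012,0.018,0.014,0.6],
    [11,5,53,-0.012,0.018,0.014,0.6]
  ]
}}

```text
clock: 5.98
eef_pos: [0.5859, 0.1333, 0.1791]
tool_rot: [0.458, -0.082, 0.884, 0.044]
contact_force: [-1.1, 1.0, 0.4]
finger_gap: 0.0532
```

```bash
python3 - <<'E'
from h import *
s,p,R=pose();print(s['clock'],p.round(4),s['joints'].round(3),R.as_matrix().round(2).tolist(),s['contact_force'])
P,Q=tgt(np.array([.623,.14,.1555]),.187,np.radians(35));print(row(P,Q,p,R))
rx=np.array([np.cos(.187),np.sin(.187),0])
print(proj('scene',[[.623,.14,.1605],[.623,.14,.23],p+R.apply([0,0,.045])]))
a=r.capture('scene');cv2.imwrite('pics/c5.png',cv2.resize(a[180:300,340:450],None,fx=4.5,fy=4.5,interpolation=3)[...,::-1])
E
```

```text
5.9833 [0.5859 0.1333 0.1791] [ 0.538  0.969 -1.11   2.275  2.518  1.008 -0.515] [[-0.57, -0.19, 0.8], [-0.11, 0.98, 0.15], [-0.82, 0.0, -0.58]] [-1.11898932  0.95022306  0.35976923]
[-2.259, -0.3067, -0.6248, 0.0011, -0.0029, -0.0021]
[[372.31523184 238.43218535]
 [376.1679291  217.52064946]
 [372.26810833 240.24551039]]
```

View pics/c5.png

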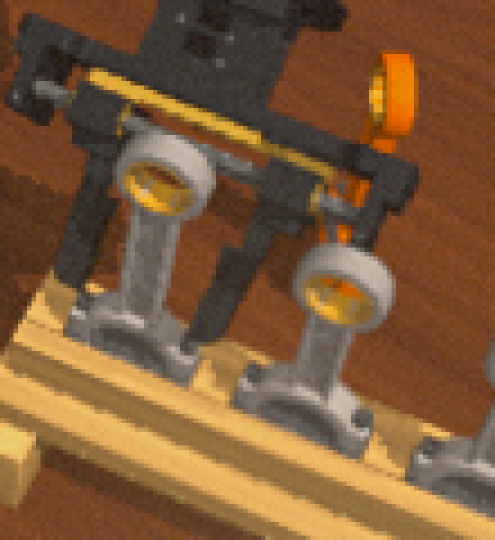

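The fingers straddle the shank and the ring is at (376.4,218.9), 1.4 px from the prediction. I close the gripper and lift straight up.

>>> {"method": "step_arm", "body": {
  "commands": [
    [0,0,0,0,0,0,0],
    [0,0,0,0,0,0,0],
    [0,0,0,0,0,0,0],
    [0,0,0,0,0,0,0],
    [0,0,0,0,0,0,0],
    [0,0,0,0,0,0,0],
    [0,0,0,0,0,0,0]
  ]
}}

```text
clock: 6.62
eef_pos: [0.5863, 0.133, 0.1793]
tool_rot: [0.459, -0.082, 0.884, 0.044]
contact_force: [1.5, -0.5, 1.1]
finger_gap: 0.0193
```

```bash
python3 - <<'E'
from h import *
s,p,R=pose();print(s['clock'],p.round(4),s['joints'].round(3),s['contact_force'],s['finger_gap'])
for dz in(.02,.04,.15): print((R.inv().apply([0,0,dz])*1000).round(1))
E
```

```text
6.6167 [0.5863 0.133  0.1793] [ 0.538  0.969 -1.109  2.275  2.519  1.008 -0.515] [ 1.52953855 -0.48871316  1.14880822] 0.019325480068955844
[-16.4   0.  -11.5]
[-32.7   0.1 -23. ]
[-122.7    0.3  -86.3]
```

>>> {"method": "step_arm", "body": {
  "commands": [
    [-8,0,-6,0,0,0,0],
    [-20,0,-14,0,0,0,0],
    [-33,0,-23,0,0,0,0],
    [-50,0,-35,0,0,0,0],
    [-70,0,-49,0,0,0,0],
    [-95,0,-67,0,0,0,0],
    [-120,0,-84,0,0,0,0],
    [-140,0,-98,0,0,0,0],
    [-147,0,-103,0,0,0,0],
    [-147,0,-103,0,0,0,0],
    [-147,0,-103,0,0,0,0]
  ]
}}

```text
clock: 7.53
eef_pos: [0.5858, 0.1327, 0.3583]
tool_rot: [0.458, -0.083, 0.884, 0.043]
contact_force: [-1.1, 0.0, -4.8]
finger_gap: 0.0194
```

```bash
python3 - <<'E'
from h import *
s,p,R=pose();print(s['clock'],p.round(4),s['joints'].round(3),R.as_matrix().round(2).tolist(),s['contact_force'],s['finger_gap'])
for G in[(.52,-.06,.335),(.50,-.285,.335)]:
  P,Q=tgt(G,-.09,np.radians(35));print(P,row(P,Q,p,R))
m=r.trace('long_rod_mid','scene');print([(d['conf'],d['xy']) for d in m])
E
```

```text
7.5333 [0.5858 0.1327 0.3583] [ 0.688  0.429 -1.224  2.197  2.053  0.546 -0.376] [[-0.57, -0.19, 0.8], [-0.11, 0.98, 0.15], [-0.82, 0.0, -0.58]] [-1.14087635  0.01126078 -4.78474218] 0.01939525747048483
[ 0.48328735 -0.05668691  0.36081094] [76.1493, -167.0854, -112.5707, 0.2269, -0.0034, 0.1583]
[ 0.46328735 -0.28168691  0.36081094] [111.3675, -384.4665, -162.8709, 0.2269, -0.0034, 0.1583]
[(0.83, [424.4, 206.1]), (0.79, [371.7, 242.5]), (0.62, [338.5, 335.5])]
```

>>> {"method": "step_arm", "body": {
  "commands": [
    [8,-18,-12,0.025,0,0.017,0],
    [17,-37,-25,0.05,0,0.035,0],
    [25,-55,-37,0.075,-0.001,0.052,0],
    [34,-74,-50,0.1,-0.001,0.07,0],
    [42,-93,-62,0.126,-0.002,0.088,0],
    [51,-111,-75,0.151,-0.002,0.105,0],
    [59,-130,-87,0.176,-0.003,0.123,0],
    [68,-148,-100,0.2,-0.003,0.14,0],
    [76,-167,-113,0.227,-0.003,0.158,0],
    [76,-167,-113,0.227,-0.003,0.158,0],
    [76,-167,-113,0.227,-0.003,0.158,0]
  ]
}}

```text
clock: 8.5
eef_pos: [0.494, -0.059, 0.3674]
tool_rot: [0.456, 0.041, 0.889, -0.02]
contact_force: [-0.3, -0.8, -4.0]
finger_gap: 0.0196
```

```bash
python3 - <<'E'
from h import *
s,p,R=pose();print(s['clock'],p.round(4),s['joints'].round(3),R.as_matrix().round(2).tolist(),s['contact_force'],s['finger_gap'])
for G in[(.50,-.285,.335)]:
  P,Q=tgt(G,-.09,np.radians(35));print(P,row(P,Q,p,R))
E
```

```text
8.5 [ 0.494  -0.059   0.3674] [ 1.291  0.034 -1.267  2.396  2.814  0.225 -1.264] [[-0.58, 0.09, 0.81], [0.05, 1.0, -0.07], [-0.81, 0.0, -0.58]] [-0.27682003 -0.81735323 -4.03900014] 0.019571378398823072
[ 0.46328735 -0.28168691  0.36081094] [11.2057, -224.557, -4.714, 0.0, -0.0116, -0.0015]
```

>>> {"method": "step_arm", "body": {
  "commands": [
    [1,-20,0,0,-0.001,0,0],
    [2,-45,-1,0,-0.002,0,0],
    [4,-70,-1,0,-0.004,0,0],
    [5,-95,-2,0,-0.005,0,0],
    [6,-120,-2,0,-0.006,0,0],
    [7,-145,-3,0,-0.007,0,0],
    [8,-170,-3,0,-0.008,0,0],
    [10,-195,-4,0,-0.01,0,0],
    [11,-224,-5,0,-0.011,-0.001,0],
    [11,-224,-5,0,-0.011,-0.001,0],
    [11,-224,-5,0,-0.011,-0.001,0],
    [11,-224,-5,0,-0.011,-0.001,0]
  ]
}}

```text
clock: 9.5
eef_pos: [0.4646, -0.2783, 0.361]
tool_rot: [0.462, 0.039, 0.886, -0.018]
contact_force: [0.0, 0.3, -3.5]
finger_gap: 0.0195
```

```bash
python3 - <<'E'
from h import *
s,p,R=pose();print(s['clock'],p.round(4),s['joints'].round(3),R.as_matrix().round(3).tolist(),s['contact_force'],s['finger_gap'])
G=(.505,-.287,.2035+.0)
P,Q=tgt(G,-.09,np.radians(35));print(P,row(P,Q,p,R))
a=r.capture('scene');b=r.capture('top')
W=np.zeros((600,800,3),np.uint8);W[:450,:450]=cv2.resize(a[30:180,190:340],(450,450),interpolation=3);W[:350,450:]=cv2.resize(b[170:310,360:500],(350,350),interpolation=3)
cv2.imwrite('pics/c6.png',W[...,::-1])
for n in('scene','top'):
  for q in('long_rod_eye','hook_seat'): print(n,q,[(d['conf'],d['xy']) for d in r.trace(q,n)][:3])
E
```

```text
9.5 [ 0.4646 -0.2783  0.361 ] [ 1.763  0.346 -1.214  2.248  4.395  0.192 -2.273] [[-0.57, 0.086, 0.817], [0.052, 0.996, -0.068], [-0.82, 0.004, -0.573]] [ 0.03894483  0.28499316 -3.52840231] 0.019486105435589523
[ 0.46828735 -0.28368691  0.22931094] [105.6089, -5.5736, 78.7852, 0.0056, 0.0013, -0.0007]
scene long_rod_eye [(0.85, [254.9, 60.5]), (0.84, [337.7, 334.3]), (0.66, [422.5, 215.4])]
scene hook_seat [(0.51, [234.4, 84.2]), (0.43, [327.2, 226.3])]
top long_rod_eye [(0.76, [253.6, 268.3]), (0.59, [253.4, 148.4]), (0.55, [454.1, 253.1])]
top hook_seat [(0.64, [427.2, 223.3])]
```

View pics/c6.png

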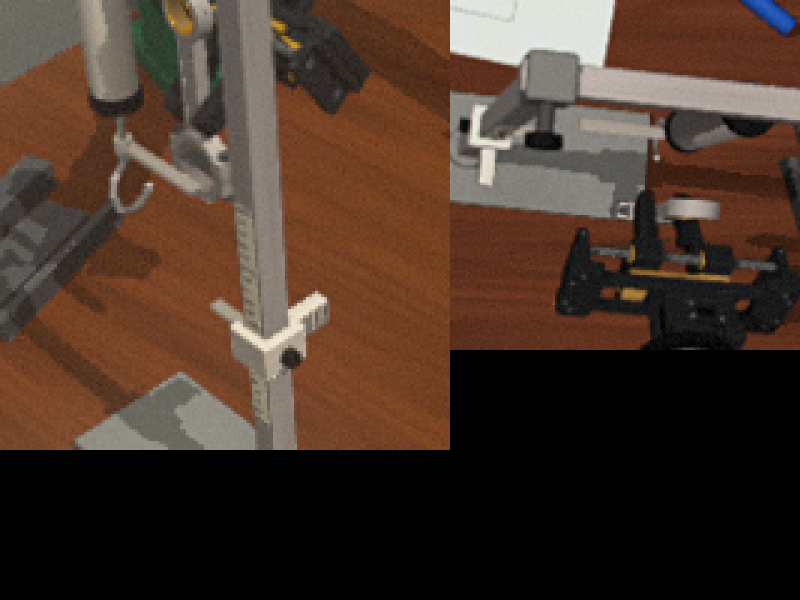

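The rod is gripped upright with its ring at scene (250.7,33) and top (457,253). The hook bend is at scene (232.7,99) and its tip at top (442.8,232). I compare these with the model.

```bash
python3 - <<'E'
from fit import *
s,p,R=pose();G=p+R.apply([0,0,.045]);up=-R.apply([np.cos(np.radians(35)),0,np.sin(np.radians(35))]);print('G',G,'up',up)
eye=G+.0745*up;print('eye',eye,proj('scene',eye),proj('top',eye+[0,0,.021]),proj('top',eye))
st=[.5775,-.217,-.0898]
for n,P in dict(seat=(0,-.075,.275),under=(0,-.075,.269),tip=(-.0165,-.075,.287),ptrroot=(0,-.075,.331),ptrtip=(0,.009,.331),tube=(0,-.075,.365),indextipguess=(0,.015,.2)).items():
    X=tf(st,[P]);print(n,X.round(4),proj('scene',X).round(1),proj('top',X).round(1))
print('hook bottom tri (under)',tri([('scene',(232.7,99.5)),('top',(442.8,226.5))]))
print('tip tri',tri([('scene',(190+150/3,30+184/3)),('top',(442.8,232))]))
print('ptrroot tri',tri([('scene',(190+122/3,30+146/3)),('top',(442.8,222))]), 'ptr tip',tri([('scene',(256.3,93)),('top',(412.3,221))]))
E
```

```text
G [ 0.50114619 -0.28232965  0.33604148] up [-7.75638817e-04 -1.47189774e-04  9.99999688e-01]
eye [ 0.50108841 -0.28234062  0.41054146] [[252.55714251  32.82153396]] [[459.68129922 254.5247871 ]] [[456.28277957 254.80090521]]
seat [[ 0.5708 -0.2917  0.275 ]] [[234.2  97.5]] [[441.1 226.3]]
under [[ 0.5708 -0.2917  0.269 ]] [[234.5  99.6]] [[440.4 226.5]]
tip [[ 0.5543 -0.2902  0.287 ]] [[239.1  90.1]] [[442.1 232.9]]
ptrroot [[ 0.5708 -0.2917  0.331 ]] [[230.9  76.9]] [[448.2 223.9]]
ptrtip [[ 0.5783 -0.208   0.331 ]] [[255.6  92.7]] [[410.5 220. ]]
tube [[ 0.5708 -0.2917  0.365 ]] [[228.8  63.6]] [[452.9 222.3]]
indextipguess [[ 0.5788 -0.2021  0.2   ]] [[262.7 140. ]] [[397.3 225.4]]
hook bottom tri (under) [ 0.57102286 -0.29812713  0.26631299]
tip tri [ 0.55504095 -0.29057863  0.28432621]
ptrroot tri [ 0.57657424 -0.28153387  0.33305762] ptr tip [ 0.57555586 -0.21136319  0.32741671]
```

```bash
python3 - <<'E'
from fit import *
from scipy.optimize import least_squares
s,p,R=pose()
eye=np.array([.5011,-.2823,.4105])
f=lambda d:np.r_[(proj('scene',eye+d)-[250.7,33.3]).ravel(),(proj('top',eye+d+[0,0,.021])-[457.2,253.2]).ravel()]
print(least_squares(f,[0,0,0]).x)
for G in[(.515,-.287,.2035)]:
  P,Q=tgt(G,-.09,np.radians(35));print(P,row(P,Q,p,R))
E
```

```text
[0.00414969 0.00303043 0.00109399]
[ 0.47828735 -0.28368691  0.22931094] [100.4538, -3.3679, 87.5848, 0.0023, 0.0008, 0.0014]
```

>>> {"method": "step_arm", "body": {
  "commands": [
    [15,0,13,0,0,0,0],
    [30,-1,26,0,0,0,0],
    [45,-2,39,0,0,0,0],
    [60,-2,52,0.001,0,0,0],
    [75,-3,65,0.002,0,0.001,0],
    [90,-3,78,0.002,0,0.001,0],
    [100,-3,87,0.002,0,0.001,0],
    [100,-3,87,0.002,0,0.001,0],
    [100,-3,87,0.002,0,0.001,0],
    [100,-3,87,0.002,0,0.001,0]
  ]
}}

```text
clock: 10.63
eef_pos: [0.4784, -0.2844, 0.2311]
tool_rot: [0.462, 0.04, 0.886, -0.021]
contact_force: [1.1, 0.1, -4.5]
finger_gap: 0.0198
```

```bash
python3 - <<'E'
from fit import *
s,p,R=pose();print(s['clock'],p.round(4),s['joints'].round(3),R.as_matrix().round(3).tolist(),s['contact_force'],s['finger_gap'])
G=p+R.apply([0,0,.045]);up=-R.apply([np.cos(np.radians(35)),0,np.sin(np.radians(35))]);eye=G+.0745*up;print(eye,up)
print(proj('scene',eye),proj('top',eye+[0,0,.021]))
a=r.capture('scene');b=r.capture('top')
np.savez('im7.npz',a=a,b=b)
W=np.zeros((600,800,3),np.uint8);W[:480,:400]=cv2.resize(a[70:166,210:290],(400,480),interpolation=3);W[:400,400:]=cv2.resize(b[190:270,400:480],(400,400),interpolation=3)
cv2.imwrite('pics/c7.png',W[...,::-1])
E
```

```text
10.6333 [ 0.4784 -0.2844  0.2311] [ 1.196  0.527 -0.612  2.318  3.706  0.489 -1.504] [[-0.569, 0.091, 0.817], [0.052, 0.996, -0.075], [-0.821, -0.0, -0.572]] [ 1.05537515  0.05120644 -4.54497793] 0.019798567129823082
[ 0.51497999 -0.28775138  0.2798592 ] [-2.30887756e-03  6.35383618e-04  9.99997133e-01]
[[252.19798443  85.15898295]] [[443.16738507 249.8571324 ]]
```

View pics/c7.png

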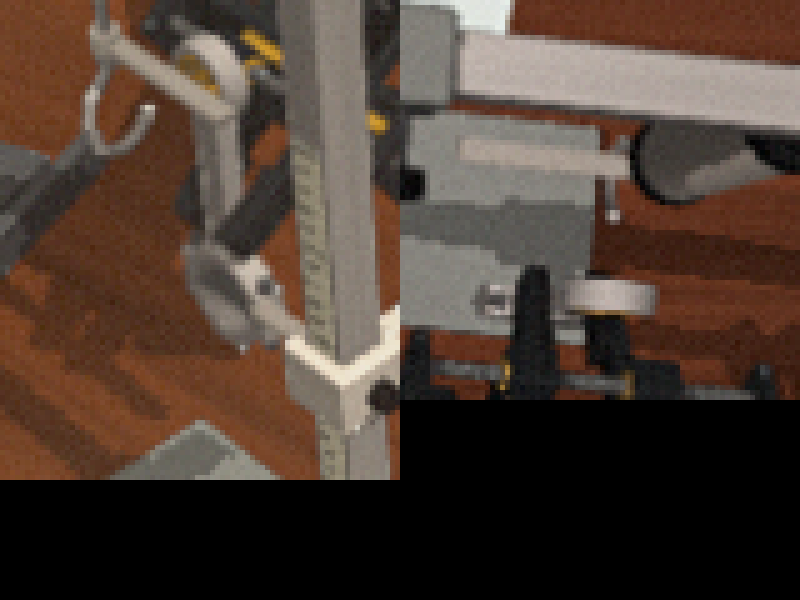

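The ring is at scene (251.6,85.6) and top (442.4,249.4). The hook tip is at scene (240,91.6) and top (442.6,233). Both match the model to about 1 px, so ring and hook line up. I insert along the stand's +x.

>>> {"method": "step_arm", "body": {
  "commands": [
    [-6,0,10,0,0,0,0],
    [-12,0,19,0,0,0,0],
    [-16,0,25,0,0,0,0],
    [-20,0,31,0,0,0,0],
    [-24,0,37,0,0,0,0],
    [-28,0,42,0,0,0,0],
    [-30,0,46,0,0,0,0],
    [-30,0,46,0,0,0,0],
    [-30,0,46,0,0,0,0]
  ]
}}

```text
clock: 11.48
eef_pos: [0.5326, -0.2892, 0.2281]
tool_rot: [0.462, 0.04, 0.886, -0.021]
contact_force: [-0.2, 0.3, -3.6]
finger_gap: 0.0196
```

```bash
python3 - <<'E'
from fit import *
s,p,R=pose();print(s['clock'],p.round(4),s['joints'].round(3),R.as_matrix().round(3).tolist(),s['contact_force'],s['finger_gap'])
G=p+R.apply([0,0,.045]);up=-R.apply([np.cos(np.radians(35)),0,np.sin(np.radians(35))]);eye=G+.0745*up;print(eye,up)
print(proj('scene',eye),proj('top',eye+[0,0,.021]))
a=r.capture('scene');b=r.capture('top')
W=np.zeros((480,800,3),np.uint8);W[:480,:400]=cv2.resize(a[60:132,210:270],(400,480),interpolation=3);W[:400,400:]=cv2.resize(b[200:250,410:460],(400,400),interpolation=3)
cv2.imwrite('pics/c8.png',W[...,::-1])
for d in(20,85):print((R.inv().apply([0,0,-d])).round(1))
E
```

```text
11.4833 [ 0.5326 -0.2892  0.2281] [ 1.084  0.572 -0.581  2.218  3.618  0.444 -1.472] [[-0.571, 0.091, 0.816], [0.052, 0.996, -0.074], [-0.82, 0.0, -0.573]] [-0.16306358  0.25624549 -3.61707763] 0.019627049045096327
[ 0.56924767 -0.29253867  0.27685308] [-6.94318703e-04 -2.61734541e-04  9.99999725e-01]
[[234.27997422  96.34357563]] [[444.28242173 226.0078539 ]]
[16.4 -0.  11.5]
[69.7 -0.  48.7]
```

View pics/c8.png

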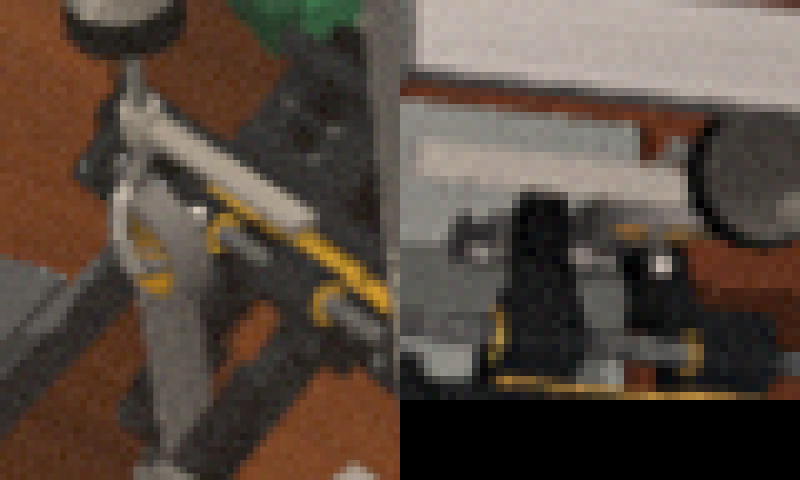

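The hook tip shows in front of the ring (crop (198,212)) and its back behind, with the wire crossing the bore, so the ring is threaded. I lower slowly to load the spring.

>>> {"method": "step_arm", "body": {
  "commands": [
    [4,0,3,0,0,0,0],
    [8,0,6,0,0,0,0],
    [12,0,9,0,0,0,0],
    [16,0,12,0,0,0,0],
    [20,0,14,0,0,0,0],
    [24,0,17,0,0,0,0],
    [28,0,20,0,0,0,0],
    [32,0,23,0,0,0,0],
    [37,0,26,0,0,0,0],
    [37,0,26,0,0,0,0],
    [37,0,26,0,0,0,0]
  ]
}}

```text
clock: 12.5
eef_pos: [0.5327, -0.2893, 0.1829]
tool_rot: [0.462, 0.04, 0.886, -0.021]
contact_force: [-0.5, 0.6, -1.9]
finger_gap: 0.0196
```

```bash
python3 - <<'E'
from fit import *
s,p,R=pose();print(s['clock'],p.round(4),s['joints'].round(3),s['contact_force'],s['torque'],s['finger_gap'])
E
```

```text
12.5 [ 0.5327 -0.2893  0.1829] [ 1.025  0.668 -0.51   2.223  3.573  0.542 -1.386] [-0.46937889  0.64465998 -1.89726601] [0.0723291  1.06990098 0.01028065] 0.01960711719573237
```

>>> {"method": "step_arm", "body": {
  "commands": [
    [4,0,3,0,0,0,0],
    [8,0,6,0,0,0,0],
    [12,0,9,0,0,0,0],
    [16,0,11.5,0,0,0,0],
    [16,0,11.5,0,0,0,0],
    [16,0,11.5,0,0,0,0],
    [16,0,11.5,0,0,0,0]
  ]
}}

```text
clock: 13.08
eef_pos: [0.5331, -0.2894, 0.1636]
tool_rot: [0.462, 0.04, 0.886, -0.021]
contact_force: [-1.5, -0.7, -0.2]
finger_gap: 0.0201
```

>>> {"method": "step_arm", "body": {
  "commands": [
    [0,0,0,0,0,0,0],
    [0,0,0,0,0,0,0],
    [0,0,0,0,0,0,0]
  ]
}}

```text
clock: 13.33
eef_pos: [0.533, -0.2894, 0.1637]
tool_rot: [0.462, 0.04, 0.886, -0.021]
contact_force: [-1.1, 1.0, 0.4]
finger_gap: 0.0195
```

>>> {"method": "step_arm", "body": {
  "commands": [
    [0,0,0,0,0,0,0],
    [0,0,0,0,0,0,0],
    [0,0,0,0,0,0,0]
  ]
}}

```text
clock: 13.58
eef_pos: [0.533, -0.2894, 0.1635]
tool_rot: [0.462, 0.04, 0.886, -0.021]
contact_force: [-0.9, 0.5, 0.9]
finger_gap: 0.0198
```

>>> {"method": "step_arm", "body": {
  "commands": [
    [0,0,0,0,0,0,0.35],
    [0,0,0,0,0,0,0.45],
    [0,0,0,0,0,0,0.6],
    [0,0,0,0,0,0,0.6],
    [0,0,0,0,0,0,0.6],
    [0,0,0,0,0,0,0.6],
    [0,0,-10,0,0,0,0.6],
    [0,0,-25,0,0,0,0.6],
    [0,0,-45,0,0,0,0.6],
    [0,0,-65,0,0,0,0.6],
    [0,0,-80,0,0,0,0.6],
    [0,0,-90,0,0,0,0.6],
    [0,0,-90,0,0,0,0.6]
  ]
}}

```text
clock: 14.67
eef_pos: [0.4574, -0.2829, 0.2156]
tool_rot: [0.461, 0.041, 0.886, -0.022]
contact_force: [0.5, -0.3, 0.1]
finger_gap: 0.053
```

```bash
python3 - <<'E'
from fit import *
s,p,R=pose();print(s['clock'],p.round(4),s['joints'].round(3),s['contact_force'],s['finger_gap'])
a=r.capture('scene');b=r.capture('top')
W=np.zeros((600,800,3),np.uint8);W[:600,:400]=cv2.resize(a[60:180,220:300],(400,600),interpolation=3);W[:400,400:]=cv2.resize(b[200:260,380:440],(400,400),interpolation=3)
cv2.imwrite('pics/c9.png',W[...,::-1])
E
```

```text
14.6667 [ 0.4574 -0.2829  0.2156] [ 1.201  0.545 -0.577  2.358  3.717  0.543 -1.476] [ 0.45772543 -0.25668759  0.05363119] 0.05295238175137869
```

View pics/c9.png

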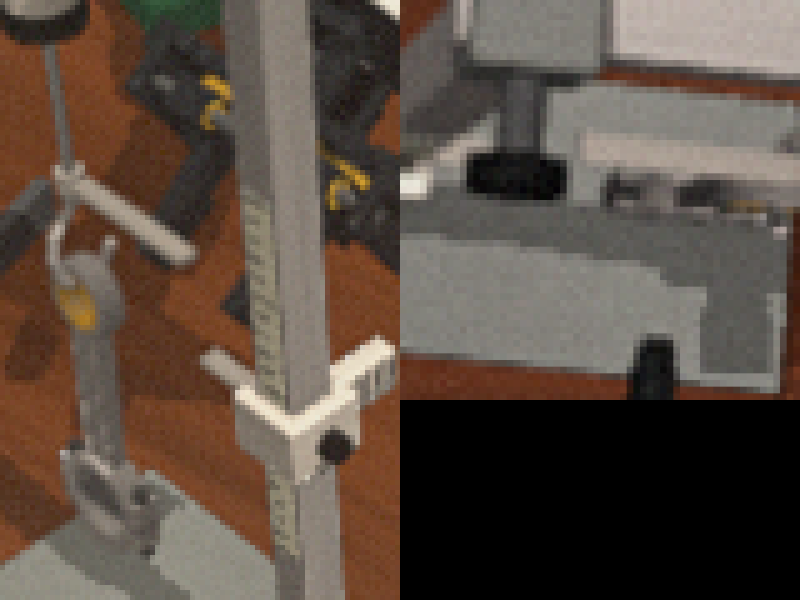

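The rod hangs free and upright on the hook, and the gripper is clear. The pointer tip is at scene (258,110) and the index tip at (261.4,131.2). I measure both bars numerically against the model.

```bash
cat > bars.py <<'E'
from fit import *
from scipy.optimize import brentq
ST=[.5775,-.217,-.0898]
def barz(im,ylo,yhi,z0,dbg=False):
    "z of a bar spanning stand-y ylo..yhi near z0, from grey-bright centroid per column"
    hsv=cv2.cvtColor(im,cv2.COLOR_RGB2HSV).astype(float);w=np.clip((hsv[...,2]-100)/60,0,1)*np.clip((110-hsv[...,1])/40,0,1)
    out=[]
    ys=np.linspace(ylo,yhi,60);P=lambda z:proj('scene',tf(ST,np.c_[ys*0,ys,ys*0+z]))
    q=P(z0)
    for c in range(int(np.ceil(q[:,0].min())),int(q[:,0].max())+1):
        row=np.interp(c,q[:,0],q[:,1]);r0=int(round(row));k=np.arange(r0-6,r0+7);ww=w[k,c]
        if dbg: print(c,round(row,1),(ww*9).astype(int))
        if ww.sum()<.5: continue
        m=(k*ww).sum()/ww.sum()
        f=lambda z:(lambda t:np.interp(c,t[:,0],t[:,1])-m)(P(z))
        try: out.append(brentq(f,z0-.05,z0+.05))
        except ValueError: pass
    return np.median(out),np.std(out),len(out)
E
python3 - <<'E'
from bars import *
im=r.capture('scene')
def zfit(uv,y): return min(np.arange(.1,.4,.0005),key=lambda z:np.hypot(*(proj('scene',tf(ST,[(0,y,z)]))[0]-uv)))
zp=zfit((258,110),.009);zi=zfit((261.4,131.2),.015);print(zp,zi,r.state()['clock'])
print('ptr',barz(im,-.045,.004,zp,True));print('idx',barz(im,.02,.045,zi,True))
E
```

```text
0.2845000000000002 0.22700000000000012 14.8167
242 99.7 [0 0 0 0 2 9 9 9 7 4 0 0 0]
243 100.3 [0 0 0 0 0 6 9 9 9 7 2 0 0]
244 101.0 [0 0 0 0 0 7 9 9 9 6 1 0 0]
245 101.7 [0 0 0 0 3 9 9 9 9 4 0 0 0]
246 102.3 [0 0 0 0 0 5 9 9 9 7 3 0 0]
247 103.0 [0 0 0 0 0 8 9 9 9 7 0 0 0]
248 103.7 [0 0 0 0 3 9 9 9 9 5 0 0 0]
249 104.3 [0 0 0 0 0 6 9 9 9 8 3 0 0]
250 105.0 [0 0 0 0 0 6 9 9 9 7 0 0 0]
251 105.7 [0 0 0 0 2 9 9 9 9 4 0 0 0]
252 106.3 [0 0 0 0 0 4 9 9 9 9 3 0 0]
253 107.0 [0 0 0 0 0 6 9 9 9 7 1 0 0]
254 107.7 [0 0 0 0 1 9 9 9 9 6 0 0 0]
255 108.3 [0 0 0 0 0 5 9 9 9 8 3 0 0]
256 109.0 [0 0 0 0 0 6 9 9 8 1 0 0 0]
ptr (np.float64(0.2815955581804519), np.float64(0.00036240782283658167), 15)
264 132.8 [0 0 0 6 9 9 9 9 4 0 0 0 0]
265 133.5 [0 0 0 7 9 9 9 7 2 0 0 0 0]
266 134.2 [0 0 0 1 8 9 9 9 6 0 1 0 0]
267 134.9 [0 0 0 3 9 9 9 8 6 9 9 7 3]
268 135.6 [0 0 0 5 9 9 9 9 9 9 9 4 2]
269 136.3 [0 0 0 0 9 9 9 9 9 9 9 9 3]
270 137.0 [0 0 0 2 9 9 9 9 9 9 9 7 2]
idx (np.float64(0.2227565647488254), np.float64(0.0028184871299359177), 7)
```

```bash
python3 - <<'E'
from bars import *
im=r.capture('scene')
print('ptr',barz(im,-.045,.004,.2816));print('idx',barz(im,.0175,.029,.230,True))
zi=.23
print('tab proj',proj('scene',tf(ST,[(-.042,.075,zi),(-.056,.075,zi),(-.056,.068,zi),(-.056,.082,zi)])).round(1))
for n in('scene','top'): print([(d['conf'],d['xy']) for d in r.trace('marker_tab',n)][:2],end=' ')
print(proj('top',tf(ST,[(-.056,.075,zi+.011),(-.02,.075,zi+.016)])))
s,p,R=pose();th=np.radians(50);y=-.09
z=np.array([np.cos(th)*np.cos(y),np.cos(th)*np.sin(y),-np.sin(th)])
T=tf(ST,[(-.048,.075,zi)])[0];print(T,s['clock'])
P,Q=tgt(T-.06*z,y,th);print(P,row(P,Q,p,R))
b=r.capture('top');cv2.imwrite('pics/c10.png',cv2.resize(b[205:255,350:400],(500,500),interpolation=3)[...,::-1])
E
```

```text
ptr (np.float64(0.2816265693911056), np.float64(0.00035066461921203873), 14)
263 131.2 [0 0 0 0 1 8 9 9 9 6 0 0 0]
264 131.9 [0 0 0 0 6 9 9 9 9 4 0 0 0]
265 132.6 [0 0 0 0 7 9 9 9 7 3 0 0 0]
idx (np.float64(0.22798569488206816), np.float64(0.00023917566369943813), 3)
tab proj [[293.1 133.6]
 [297.5 130.7]
 [295.4 129.3]
 [299.7 132.1]]
[(0.69, [240.4, 144.9]), (0.58, [282.9, 140.9])] [(0.77, [368.7, 225.3])] [[373.4896509  244.44522679]
 [375.06512141 229.29518937]]
[ 0.53641936 -0.13799759  0.23      ] 14.9667
[ 0.46919982 -0.13193144  0.31043467] [-75.8619, 150.7842, -58.3706, -0.0001, 0.2629, -0.0008]
```

>>> {"method": "step_arm", "body": {
  "commands": [
    [-10,17,-7,0,0.03,0,0.6],
    [-20,38,-15,0,0.07,0,0.6],
    [-32,62,-24,0,0.11,0,0.6],
    [-44,86,-34,0,0.15,0,0.6],
    [-56,110,-43,0,0.19,0,0.6],
    [-66,130,-51,0,0.23,0,0.6],
    [-76,151,-58,0,0.263,0,0.6],
    [-76,151,-58,0,0.263,0,0.6],
    [-76,151,-58,0,0.263,0,0.6],
    [-76,151,-58,0,0.263,0,0.6]
  ]
}}

```text
clock: 15.85
eef_pos: [0.4722, -0.1607, 0.2751]
tool_rot: [0.349, 0.033, 0.936, -0.017]
contact_force: [-0.2, -0.2, -0.9]
finger_gap: 0.0527
```

```bash
python3 - <<'E'
from bars import *
s,p,R=pose();th=np.radians(50);y=-.09;print(s['clock'],p.round(4),s['joints'].round(3),s['contact_force'])
im=r.capture('scene');print('ptr',barz(im,-.045,.004,.2816),'idx',barz(im,.0175,.029,.230))
T=tf(ST,[(-.048,.075,.227)])[0]
P,Q=tgt(T,y,th);print(P,row(P,Q,p,R))
P,Q=tgt(T+[0,0,.0536],y,th);print(P,row(P,Q,p,R))
E
```

```text
15.85 [ 0.4722 -0.1607  0.2751] [ 0.249  0.165  0.078  2.391  4.116  0.204 -2.346] [-0.22745536 -0.16764838 -0.91930757]
ptr (np.float64(0.2816239115106045), np.float64(0.0004147071597761371), 14) idx (np.float64(0.22813082217774494), np.float64(0.00029834315566434726), 3)
[ 0.50761099 -0.13539781  0.261472  ] [-16.5328, 27.9396, 32.0403, 0.0045, 0.0166, 0.0176]
[ 0.50761099 -0.13539781  0.315072  ] [-51.6593, 27.5099, -8.4431, 0.0045, 0.0166, 0.0176]
```

```bash
python3 - <<'E'
from bars import *
s,p,R=pose()
for th,G in((38,(.503,-.135,.25)),(38,(.5364,-.138,.227))):
  P,Q=tgt(G,-.09,np.radians(th));print(P,row(P,Q,p,R))
E
```

```text
[ 0.46768303 -0.13181286  0.27770477] [4.6427, 25.5643, -6.7079, 0.0102, -0.1916, 0.0212]
[ 0.50108303 -0.13481286  0.25470477] [-5.5548, 25.0343, 32.6532, 0.0102, -0.1916, 0.0212]
```

>>> {"method": "step_arm", "body": {
  "commands": [
    [1,8,-2,0.003,-0.06,0.006,0.6],
    [3,16,-4,0.006,-0.12,0.012,0.6],
    [4.5,25,-7,0.01,-0.19,0.02,0.6],
    [4.5,25,-7,0.01,-0.19,0.02,0.6],
    [4.5,25,-7,0.01,-0.19,0.02,0.6],
    [4.5,25,-7,0.01,-0.19,0.02,0.6],
    [4.5,25,-7,0.01,-0.19,0.02,0.6]
  ]
}}

```text
clock: 16.48
eef_pos: [0.4933, -0.1387, 0.2606]
tool_rot: [0.407, 0.025, 0.913, -0.003]
contact_force: [0.4, 0.2, -0.8]
finger_gap: 0.0528
```

```bash
python3 - <<'E'
from bars import *
s,p,R=pose();print(s['clock'],p.round(4),s['joints'].round(3),s['contact_force'],R.as_matrix().round(2).tolist(),p+R.apply([0,0,.064]))
for th,G in((38,(.503,-.135,.25)),(38,(.5364,-.138,.227))):
  P,Q=tgt(G,-.09,np.radians(th));print(P,row(P,Q,p,R))
E
```

```text
16.4833 [ 0.4933 -0.1387  0.2606] [ 1.086  0.383 -0.902  2.394  2.939  0.326 -1.056] [ 0.42286335  0.15101763 -0.76139293] [[-0.67, 0.05, 0.74], [0.04, 1.0, -0.03], [-0.74, 0.02, -0.67]] [ 0.54089969 -0.14035752  0.21781499]
[ 0.46768303 -0.13181286  0.27770477] [4.6231, 5.8805, -30.6812, 0.0414, -0.0686, 0.0149]
[ 0.50108303 -0.13481286  0.25470477] [-0.6613, 4.1603, 9.6013, 0.0414, -0.0686, 0.0149]
```

>>> {"method": "step_arm", "body": {
  "commands": [
    [0,2,5,0.02,-0.03,0.01,0.6],
    [-0.7,4,9.6,0.041,-0.068,0.015,0.6],
    [-0.7,4,9.6,0.041,-0.068,0.015,0.6],
    [-0.7,4,9.6,0.041,-0.068,0.015,0.6]
  ]
}}

```text
clock: 16.82
eef_pos: [0.5065, -0.142, 0.2542]
tool_rot: [0.433, 0.044, 0.9, -0.021]
contact_force: [-0.9, -1.2, -1.3]
finger_gap: 0.0528
```

```bash
python3 - <<'E'
from bars import *
s,p,R=pose();print(s['clock'],p.round(4),s['joints'].round(3),s['contact_force'],R.as_matrix().round(2).tolist(),p+R.apply([0,0,.064]))
im=r.capture('scene');print('ptr',barz(im,-.045,.004,.2816),'idx',barz(im,.0175,.029,.230))
P,Q=tgt((.5364,-.138,.227),-.09,np.radians(38));print(P,row(P,Q,p,R))
for sg in(1,-1):print(proj('scene',p+R.apply([0,sg*.0265,.055])))
cv2.imwrite('pics/c11.png',cv2.resize(im[85:185,235:335],(600,600),interpolation=3)[...,::-1])
E
```

```text
16.8167 [ 0.5065 -0.142   0.2542] [ 1.309  0.673 -1.269  2.395  2.447  0.592 -0.431] [-0.9460958  -1.16580787 -1.27348807] [[-0.62, 0.1, 0.78], [0.06, 1.0, -0.07], [-0.78, 0.0, -0.62]] [ 0.55624399 -0.14680375  0.2142282 ]
ptr (np.float64(0.28152534978397403), np.float64(0.0003983068807642702), 14) idx (np.float64(0.22827538282310117), np.float64(0.00017306335795518285), 3)
[ 0.50108303 -0.13481286  0.25470477] [3.3516, 6.6607, -5.0599, -0.0045, -0.0106, -0.0046]
[[296.84176229 142.71901089]]
[[280.88265015 131.72922752]]
```

```bash
python3 - <<'E'
from bars import *
s,p,R=pose()
for th,G in((46,(.533,-.138,.232)),(46,(.533,-.138,.2856))):
  P,Q=tgt(G,-.06,np.radians(th));print(P,row(P,Q,p,R))
E
```

```text
[ 0.50179662 -0.13612555  0.26437029] [-6.3971, 7.7693, -10.8745, -0.0299, 0.1263, -0.0296]
[ 0.50179662 -0.13612555  0.31797029] [-48.1893, 7.859, -44.4359, -0.0299, 0.1263, -0.0296]
```

>>> {"method": "step_arm", "body": {
  "commands": [
    [-3,2,-6,-0.01,0.04,-0.01,0.6],
    [-5,4,-9,-0.02,0.08,-0.02,0.6],
    [-6.4,7.8,-11,-0.03,0.126,-0.03,0.6],
    [-6.4,7.8,-11,-0.03,0.126,-0.03,0.6],
    [-6.4,7.8,-11,-0.03,0.126,-0.03,0.6]
  ]
}}

```text
clock: 17.28
eef_pos: [0.5045, -0.1295, 0.2694]
tool_rot: [0.379, 0.02, 0.925, -0.011]
contact_force: [-0.2, -0.2, 0.1]
finger_gap: 0.0529
```

```bash
python3 - <<'E'
from bars import *
s,p,R=pose();print(s['clock'],p.round(4),s['joints'].round(3),s['contact_force'],R.as_matrix().round(2).tolist(),p+R.apply([0,0,.064]))
im=r.capture('scene');print('ptr',barz(im,-.045,.004,.2816),'idx',barz(im,.0175,.029,.230))
P,Q=tgt((.533,-.138,.232),-.06,np.radians(46));print(P,row(P,Q,p,R))
E
```

```text
17.2833 [ 0.5045 -0.1295  0.2694] [ 1.241  0.467 -1.166  2.338  2.228  0.323 -0.324] [-0.189167   -0.22163142  0.06585791] [[-0.71, 0.05, 0.7], [0.03, 1.0, -0.03], [-0.7, -0.0, -0.71]] [ 0.54942551 -0.13170657  0.22381889]
ptr (np.float64(0.28152890085182125), np.float64(0.00032582927471092754), 14) idx (np.float64(0.22818300166380323), np.float64(0.00021918357124252935), 3)
[ 0.50179662 -0.13612555  0.26437029] [5.2821, -6.7365, 1.8778, 0.0073, 0.0105, 0.0137]
```

>>> {"method": "step_arm", "body": {
  "commands": [
    [2.5,-3,1,0.004,0.005,0.007,0.6],
    [5,-6.7,2,0.007,0.01,0.013,0.6],
    [5,-6.7,2,0.007,0.01,0.013,0.6],
    [5,-6.7,2,0.007,0.01,0.013,0.6]
  ]
}}

```text
clock: 17.67
eef_pos: [0.5011, -0.1365, 0.2625]
tool_rot: [0.373, 0.029, 0.927, -0.01]
contact_force: [0.4, -0.7, -0.1]
finger_gap: 0.0528
```

```bash
python3 - <<'E'
from bars import *
s,p,R=pose();print(s['clock'],p.round(4),s['joints'].round(3),s['contact_force'],p+R.apply([0,0,.045]))
P,Q=tgt((.533,-.138,.232),-.06,np.radians(46));print(row(P,Q,p,R))
for sg in(1,-1):print(proj('scene',p+R.apply([0,sg*.0265,.055])))
im=r.capture('scene')
b=r.capture('top')
cv2.imwrite('pics/c11.png',np.hstack([cv2.resize(im[95:175,255:315],(390,520),interpolation=3),cv2.resize(b[210:260,350:390],(400,520),interpolation=3)])[...,::-1])
E
```

```text
17.6667 [ 0.5011 -0.1365  0.2625] [ 1.24   0.476 -1.148  2.338  2.221  0.32  -0.319] [ 0.37343882 -0.65255021 -0.12765376] [ 0.53217414 -0.13826511  0.22999461]
[-1.8149, 0.4237, -0.8867, 0.0023, -0.0035, -0.003]
[[302.5769184  140.56562896]]
[[285.88671183 130.07287702]]
```

View pics/c11.png

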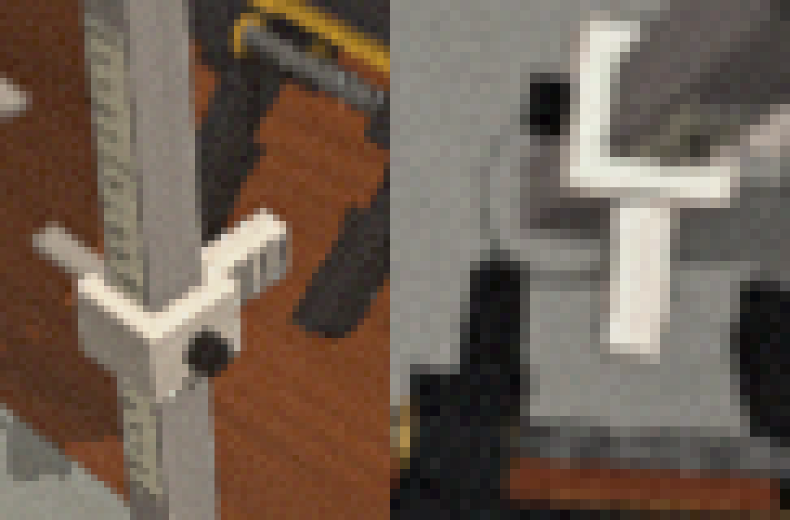

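The tab (top crop x 605 to 668) lies centred between the fingers (inner faces at 522 and 738), with both tips overlapping it. I close on it and lift in stages.

>>> {"method": "step_arm", "body": {
  "commands": [
    [0,0,0,0,0,0,0],
    [0,0,0,0,0,0,0],
    [0,0,0,0,0,0,0],
    [0,0,0,0,0,0,0],
    [0,0,0,0,0,0,0],
    [0,0,0,0,0,0,0],
    [0,0,0,0,0,0,0]
  ]
}}

```text
clock: 18.35
eef_pos: [0.5014, -0.136, 0.2632]
tool_rot: [0.373, 0.028, 0.927, -0.01]
contact_force: [1.0, 0.9, 0.2]
finger_gap: 0.0135
```

```bash
python3 - <<'E'
from bars import *
s,p,R=pose();print(s['clock'],p.round(4),s['joints'].round(3),s['contact_force'],s['finger_gap'])
im=r.capture('scene');print('ptr',barz(im,-.045,.004,.2816),'idx',barz(im,.0175,.029,.230))
for d in(20,40,54):print((R.inv().apply([0,0,d])).round(1))
E
```

```text
18.35 [ 0.5014 -0.136   0.2632] [ 1.24   0.474 -1.149  2.338  2.22   0.319 -0.319] [1.00589908 0.8943834  0.23575814] 0.01353009342822416
ptr (np.float64(0.28137710750425926), np.float64(0.0004326026562383878), 14) idx (np.float64(0.22815131736669655), np.float64(0.00017210233958598323), 3)
[-13.9   0.1 -14.4]
[-27.7   0.1 -28.8]
[-37.4   0.2 -38.9]
```

>>> {"method": "step_arm", "body": {
  "commands": [
    [-4,0,-4,0,0,0,0],
    [-9,0,-9,0,0,0,0],
    [-14,0,-14,0,0,0,0],
    [-19,0,-20,0,0,0,0],
    [-24,0,-25,0,0,0,0],
    [-29,0,-30,0,0,0,0],
    [-34,0,-35,0,0,0,0],
    [-36,0,-37.5,0,0,0,0],
    [-36,0,-37.5,0,0,0,0],
    [-36,0,-37.5,0,0,0,0]
  ]
}}

```text
clock: 19.23
eef_pos: [0.5015, -0.136, 0.3148]
tool_rot: [0.373, 0.028, 0.927, -0.01]
contact_force: [-3.7, 2.3, 2.9]
finger_gap: 0.0137
```

```bash
python3 - <<'E'
from bars import *
s,p,R=pose();print(s['clock'],p.round(4),s['joints'].round(3),s['contact_force'],s['finger_gap'])
im=r.capture('scene');print('ptr',barz(im,-.045,.004,.2816),'idx',barz(im,.0175,.029,.28,True))
E
```

```text
19.2333 [ 0.5015 -0.136   0.3148] [ 1.38   0.347 -1.268  2.293  1.771  0.191  0.077] [-3.67529786  2.29006642  2.92911895] 0.013695267226410717
261 113.8 [0 0 0 0 7 9 9 9 5 0 0 0 0]
262 114.5 [0 0 0 4 9 9 9 9 5 0 0 0 0]
263 115.2 [0 0 0 0 7 9 9 9 8 2 0 0 0]
ptr (np.float64(0.2815744158854353), np.float64(0.00035584138261635486), 14) idx (np.float64(0.27998861993733043), np.float64(9.5587317735197e-05), 3)
```

>>> {"method": "step_arm", "body": {
  "commands": [
    [-1,0,-1,0,0,0,0],
    [-1,0,-1,0,0,0,0],
    [-1,0,-1,0,0,0,0],
    [-1,0,-1,0,0,0,0]
  ]
}}

```text
clock: 19.62
eef_pos: [0.5015, -0.1359, 0.3148]
tool_rot: [0.373, 0.028, 0.928, -0.01]
contact_force: [-5.6, 2.7, 0.8]
finger_gap: 0.0138
```

```bash
python3 - <<'E'
from bars import *
s,p,R=pose();print(s['clock'],p.round(4),s['joints'].round(3),s['contact_force'],s['finger_gap'])
im=r.capture('scene');print('ptr',barz(im,-.045,.004,.2816),barz(im,-.01,.004,.2816),'idx',barz(im,.0175,.029,.28))
print('initial ptr',barz(cv2.imread('pics/s1.png')[...,::-1].copy(),-.045,.004,.331))
P=(R.apply([0,0,-1]));print(P)
E
```

```text
19.6167 [ 0.5015 -0.1359  0.3148] [ 1.379  0.347 -1.267  2.292  1.761  0.192  0.085] [-5.58671103  2.65973471  0.79218447] 0.013752956355536475
ptr (np.float64(0.2815406194389356), np.float64(0.0003577995312874965), 14) (np.float64(0.281500387896698), np.float64(0.0006219423784752035), 4) idx (np.float64(0.2798237579646448), np.float64(0.00018176683781536822), 3)
initial ptr (np.float64(0.3296342685214614), np.float64(0.0004949905691890035), 15)
[-0.69047732  0.04049745  0.72221952]
```

>>> {"method": "step_arm", "body": {
  "commands": [
    [0.3,0,-0.9,0,-0.025,0,0],
    [0.5,0,-1.5,0,-0.05,0,0],
    [0.5,0,-1.5,0,-0.05,0,0],
    [0.5,0,-1.5,0,-0.05,0,0]
  ]
}}

```text
clock: 20.0
eef_pos: [0.4998, -0.1359, 0.3151]
tool_rot: [0.395, 0.028, 0.918, -0.011]
contact_force: [-3.4, 2.3, -2.6]
finger_gap: 0.0138
```

```bash
python3 - <<'E'
from bars import *
s,p,R=pose();print(s['clock'],p.round(4),s['joints'].round(3),s['contact_force'],s['finger_gap'],p+R.apply([0,0,.045]))
im=r.capture('scene');print('ptr',barz(im,-.045,.004,.2816),'idx',barz(im,.0175,.029,.28))
E
```

```text
20.0 [ 0.4998 -0.1359  0.3151] [ 1.389  0.348 -1.265  2.322  2.163  0.202 -0.306] [-3.42793058  2.3319613  -2.58649573] 0.0138235419319046 [ 0.53244491 -0.13773978  0.28418227]
ptr (np.float64(0.2816052393996564), np.float64(0.0003851191122282318), 14) idx (np.float64(0.28192130873297677), np.float64(0.0001861623859230641), 3)
```

Level within 0.3 mm. I release gently and back off.

>>> {"method": "step_arm", "body": {
  "commands": [
    [0,0,0,0,0,0,0.3],
    [0,0,0,0,0,0,0.45],
    [0,0,0,0,0,0,0.5],
    [0,0,0,0,0,0,0.5],
    [0,0,0,0,0,0,0.5],
    [0,0,0,0,0,0,0.5]
  ]
}}

```text
clock: 20.55
eef_pos: [0.5012, -0.1362, 0.3165]
tool_rot: [0.397, 0.028, 0.918, -0.011]
contact_force: [-0.5, 0.2, 0.2]
finger_gap: 0.0441
```

```bash
python3 - <<'E'
from bars import *
s,p,R=pose();print(s['clock'],p.round(4),s['joints'].round(3),s['contact_force'],s['finger_gap'])
im=r.capture('scene');print('ptr',barz(im,-.045,.004,.2816),'idx',barz(im,.0175,.029,.28))
print(R.inv().apply([-40,3,40]))
E
```

```text
20.55 [ 0.5012 -0.1362  0.3165] [ 1.389  0.348 -1.266  2.319  2.162  0.202 -0.304] [-0.47194912  0.15335845  0.19167623] 0.04405066607698304
ptr (np.float64(0.2816171708673252), np.float64(0.00037497869870538103), 14) idx (np.float64(0.28202862266045126), np.float64(0.00017202384566389556), 3)
[ -1.65111941   0.62987925 -56.620465  ]
```

The index stayed level after release and nothing touches the rod. One last numeric check of the other things, then I hand in.

```bash
python3 - <<'E'
from bars import *
im0=cv2.imread('pics/s1.png')[...,::-1];im=r.capture('scene')
for n,(a,b,c,d) in dict(bush=(314,210,342,246),mug=(280,250,324,320),rods=(392,232,474,300)).items():
    res=cv2.matchTemplate(im[b-10:d+10,a-10:c+10],np.ascontiguousarray(im0[b:d,a:c]),cv2.TM_CCOEFF_NORMED);_,v,_,l=cv2.minMaxLoc(res);print(n,round(v,3),np.array(l)-10)
print('ptr',barz(im,-.045,.004,.2816),'idx',barz(im,.0175,.029,.28),r.state()['clock'],r.state()['contact_force'].round(1))
print(r.sign_off())
E
```

```text
bush 0.917 [0 0]
mug 0.987 [0 0]
rods 0.994 [0 0]
ptr (np.float64(0.28163869618803844), np.float64(0.00037513135748032264), 14) idx (np.float64(0.2820987310838796), np.float64(0.00010650896058818804), 3) 20.65 [ 0.3 -1.3 -0.1]
the job is handed in; nothing more can be done
None
```

I took the long rod, the one in the bay nearest the bush, out of the rack and hung it by its small end on the scale hook. I eased the load on slowly, and the spring drew out about 48 mm. I then gripped the marker's tab, raised the index to the pointer and let go.

The last checks before handing in, at 20.7 s on the clock:
- **Level:** the pointer read 281.6 mm and the index 282.1 mm, about 0.5 mm apart against the 4 mm allowed.
- **Rod still:** the pointer stayed within about 0.3 mm from release to hand-in, and the wrist force was near zero.
- **Other things:** the bush, mug and short rods showed no shift in the scene picture.

- **Camera bias:** at the start the camera method read the pointer 1.4 mm below its nominal height. I took this to affect both bars equally.
- **Arm limits:** the arm met several joint limits while I approached the marker, so some moves fell short and had to be corrected.
- **Gripper left in place:** I left the open gripper around the tab without gripping it, because backing out risked a knock.

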